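# Start the clamp nut on the forming jig's stud

### The job

Fetch the big hex nut and start it on the stud of the clamp on the bending jig the way a smith does: lower it slowly and squarely on to the stud's end, keep it lightly pressed down while backing it off (anticlockwise seen from above) until you feel the thread drop in, then turn it clockwise about a third to half a turn so that it holds, and let go. Be gentle with the thread (about half a kilo of push is plenty; never force it), and leave the other things on the bench where they are.

Things in the scene. Friction and masses are not known exactly. Their poses are not given: they have to be found in the camera images.
- nut_centre (a point): centre (half-way up) of the big loose hex nut of dark steel, 55 mm across flats, 63.5 mm across corners, 36 mm high, about 0.5 kg, lying on the bench with its hole upright. z is its axis, upward; x, and every 60 degrees from it, is square to a pair of flats. Take it by two flats and keep the same face down. Which way its thread begins is not marked
- stud_end (a point): middle of the flat top of the fixed upright steel stud of the jig's clamp, 134 mm above the bench. From there down: a cone 7 mm high (15 mm across at the top, 25 mm at its foot), a plain round pilot 25 mm across and 9 mm high, then the thread. The nut's hole goes over cone and pilot; its ridges then stand on the ends of the stud's ridges
- shoulder (a point): point on the stud's axis 16 mm below stud_end, 38 mm above the clamp's washer, z up. The nut's underside is level with it (nut_centre 18 mm above) when its ridges stand on the very ends of the stud's: the highest place. Elsewhere it stands up to 10 mm lower. Backed off it climbs 20 mm a turn to the highest place and there drops 10 mm, once every half turn; then clockwise draws it down 20 mm a turn
- nut: the same nut; origin at the centre of its underside. Its hole is 28 mm wide between the thread's ridges, which match the stud's (right-hand, two-start) and begin 2 mm above the underside; 1.2 to 1.4 mm of radial play and 2.8 mm of end play on the stud
- jig: the bending jig, fixed to the bench: steel plate 220 (x) by 240 (y) by 30 mm, on it a round former, a heel block and, across both, a strap 54 mm wide and 190 mm long (along y), top 75 mm above the bench, under a washer 68 mm across and 5 mm thick; two 18 mm pins stand to 75 mm near the plate's edges. Origin at bench level on the stud's axis
- stud_thread: the ridges of the stud's thread (part of the stud): right-hand, two-start, 35 mm over the ridges, 10 mm from ridge to ridge, lead 20 mm a turn, ridges 3.6 mm thick. Where they begin round the stud is not marked. Steel on steel without give: touch down at 10 mm/s or less. Origin on the axis at bench level
- collar: round plain steel collar, 60 mm across, hole 37 mm, 28 mm high, lying on the bench; origin at the centre of its underside. Not used
- small_nut: small hex nut, 36 mm across flats, 19 mm high, on the bench; origin at the centre of its underside. Not used
- chisel: cold chisel, 16 mm square, 138 mm long, lying on the jig's plate on the side of the robot; origin under its shank. Not used
- hammer: hammer, 330 mm long, lying on the bench on the robot's left. Not used
- spanner: spanner, 260 mm long, on the bench at the right, near the robot. Not used
- brush: wire brush, 250 mm long, on the bench beyond the jig. Not used
- tongs: smith's tongs, 340 mm long, on the bench at the far right. Not used
Mind the look-alikes: they are no part of the job. Leave any turquoise or yellow look-alike of the nut alone.

How it is judged:
By the outcome, as a careful person would: the job done as asked, in the order asked, and still so for the second after the job is handed in, with the robot touching nothing.
It also fails if it takes over 72 s, if anything falls off the work surface, if the arm or the gripper's body presses on something with over 40 N, if the wrist force passes 120 N, or if a joint passes its speed limit or range.

### The arm

A 6-joint arm with a two-finger parallel gripper is mounted at the origin on the work surface. World frame = base frame: x ahead of the robot, y to its left, z up, the work surface at z = 0. Lengths are in m, angles in rad, forces in N, time in s.
With the tool pointing down it reaches from about 0.4 to 0.925 m from the base axis. Payload 12.5 kg.
Tool frame: the origin (TCP) lies at the very end of the fingers, on their centre line; the grasp point (between the pads) lies 19 mm behind it (ctrl.pinch_z is the z of the grasp point in the tool frame, in m); z points along the fingers, x is the direction in which the jaws open and shut, and the axes are right-handed (so a half turn about z gives the same grasp; the last joint's range is limited). The gripper opens to 95 mm and grips with 3 to 60 N. Pads are 20 mm wide; open, the fingers measure 119 mm over their backs; the gripper's body (75 mm by 180 mm) begins 59 mm behind the grasp point.
Start: joints at [1.136, 0.491, 1.559, -0, 1.092, -0.106], TCP at [0.202, 0.592, 0.215] pointing down, gripper open.
Joint ranges: [-3.1, 3.1], [-0.84, 2.19], [0.05, 2.79], [-1.13, 4.28], [0.06, 2.93], [-2.69, 2.69]. Speed limits (rad/s): [2.22, 2.22, 2.79, 3.14, 3.14, 3.14].

### API

Orientations are given as a unit quaternion [w, x, y, z].
In Python, from workcell import ctrl, viewer gives the robot as it stands. The module is installed in compiled form; this text tells all that it offers.
- The arm moves only by the shell command python3 -m jog 'ROWS' [FORCE]. ROWS is JSON, a list that holds one entry, the list of rows, each a list of 5 numbers: the shift along the tool's x, y, z in cm, then the turn about the tool's z in degrees, then the opening, from -1 (shut) to 1 (fully open), so that 0 is half open. In form: [[[dx, dy, dz, spin, hand], ...]]. A call has 1 to 20 rows; each row shifts and turns the commanded pose from where the row before left it, along the tool's axes as they then stand; what a row does not reach is not made up. A row lasts 1/10 s, in which the tool goes at most 50 mm and 8.59 degrees, less where a joint would pass 70% of its speed; a pose out of reach is approached as far as the arm can. A call with a gripper value outside its range is refused whole. The fingers move at their own pace and stop on an object; FORCE is the grip in N (left out, the last holds). Time passes only in rows, so rows that do not move let the fingers close. It gives the time, the measured TCP pose, the force and the opening at its end, in the units of the state.
- ctrl.read_state(): the state, without advancing time (a new reading comes with each control period).
- viewer.snapshot(name): name is "scene" or "top" or "wrist"; returns (picture, depth): 400x640x3 uint8, red, green, blue; 400x640 float32, m along the optical axis (not along the pixel's ray), 0 where there is no reading.
- viewer.camera_info(name): a dict with "intrinsics" (3x3 intrinsics, pixels), "dist_coeffs" ([k1, k2, p1, p2, k3] as OpenCV has them; the pictures are not rectified), "xyz" and "attitude" of the camera in the world; the wrist camera has in their place "T_tool_cam" (4x4, takes a point from camera to tool coordinates, whose origin is the TCP and whose axes are the tool frame's). Camera axes: x right, y down, z forward; pixel columns grow to the right and rows downward; lengths in m; the calibration is good to about 2 mm. A picture is of the moment at which its call begins: read the wrist's pose just before it. camera_info takes no time and is no camera call.
- ctrl.close_job(): hands the job in, once; it reports no verdict.
The state is a dict: "time": time; "q": joint angles; "dq": joint speeds; "joint_efforts": joint torques, N m; "position": TCP position; "orientation": TCP orientation; "wrist_force": force on the tool from outside, world axes, zero at the start; "moment": the same for the moment, N m; "grip_width": finger opening in m.
Only numpy, scipy, OpenCV 4.12 (cv2) and the standard library are available. Lean on these libraries where they do the work, as an engineer would, in place of code of your own. Each camera call takes 0.05 s, during which the arm holds its last target. There are 200 camera calls.

## Working session

There is one attempt and no reset: what is moved stays moved. The work goes in short steps, Python scripts to look and compute and a shell command to move; the robot and the scene stay as the last step left them, time stands still between calls to the robot, and variables do not carry over. Pictures are saved under pics/ and viewed, about 8 in all and at most 12, crops included, and the job is handed in when it is done.

```bash
mkdir -p pics; cat > h.py <<'E'
from workcell import ctrl, viewer
import numpy as np, cv2
from scipy.spatial.transform import Rotation as R
def quat(q): return R.from_quat([q[1],q[2],q[3],q[0]])
def cam(name,st=None):
    i=viewer.camera_info(name)
    if 'T_tool_cam' in i:
        st=st or ctrl.read_state()
        T=np.eye(4);T[:3,:3]=quat(st['orientation']).as_matrix();T[:3,3]=st['position']
        T=T@np.array(i['T_tool_cam'])
    else:
        T=np.eye(4);a=np.array(i['attitude'])
        T[:3,:3]=a if a.shape==(3,3) else quat(a).as_matrix();T[:3,3]=i['xyz']
    return np.array(i['intrinsics']),np.array(i['dist_coeffs']),T
def snap(name,f):
    st=ctrl.read_state();K,D,T=cam(name,st)
    p,d=viewer.snapshot(name)
    cv2.imwrite(f'pics/{f}.png',p[:,:,::-1]);np.savez(f'pics/{f}.npz',d=d,K=K,D=D,T=T,p=p)
    return p,d
def ray(z,u,v):
    n=cv2.undistortPoints(np.array([[[u,v]]],float),z['K'],z['D'])[0,0]
    return z['T'][:3,:3]@np.array([n[0],n[1],1]),z['T'][:3,3]
def onz(z,u,v,h):
    r,o=ray(z,u,v); return o+r*(h-o[2])/r[2]
def byd(z,u,v):
    r,o=ray(z,u,v); return o+r*z['d'][int(v),int(u)]
E
python3 - <<'E'
from h import *
print(ctrl.read_state(), ctrl.pinch_z)
for n in('scene','top','wrist'):
    print(n,viewer.camera_info(n))
snap('top','top0');snap('scene','scene0')
E
```

```text
{'time': 0.0, 'q': array([ 1.13640602e+00,  4.91552798e-01,  1.55946332e+00, -5.05852362e-06,
        1.09167612e+00, -1.05587311e-01]), 'dq': array([-0.000487  , -0.00017009,  0.00048003, -0.00056545,  0.00057587,
       -0.00146145]), 'joint_efforts': array([ 1.75640503e-04, -6.12656808e+01, -2.58171272e+01,  6.92569907e-02,
        4.82405175e-02, -1.40739944e-04]), 'position': array([0.20168756, 0.59130472, 0.21406117]), 'orientation': array([ 2.72938718e-04,  8.13298153e-01,  5.81846898e-01, -4.77261039e-04]), 'wrist_force': array([ 0.14458564, -0.55968994,  0.44761652]), 'moment': array([0.01514939, 0.02835339, 0.01683774]), 'grip_width': 0.09493659843043391} -0.0188
scene {'intrinsics': array([[384.26902673,   0.        , 322.59112716],
       [  0.        , 384.26902673, 197.16818949],
       [  0.        ,   0.        ,   1.        ]]), 'dist_coeffs': array([-0.01021428,  0.        ,  0.        ,  0.        ,  0.        ]), 'xyz': array([1.21526092, 0.5673718 , 0.67400724]), 'attitude': array([-0.19413138,  0.33841562,  0.81093225, -0.43609262])}
top {'intrinsics': array([[4
[... 283 characters left out ...]
082]), 'attitude': array([ 0.05556126, -0.70103179,  0.70905373, -0.05205937])}
wrist {'intrinsics': array([[319.02900729,   0.        , 322.92556258],
       [  0.        , 319.02900729, 197.29520538],
       [  0.        ,   0.        ,   1.        ]]), 'dist_coeffs': array([-0.03928852,  0.        ,  0.        ,  0.        ,  0.        ]), 'T_tool_cam': array([[ 9.99999277e-01,  1.06185870e-03, -5.63678345e-04,
        -1.49662075e-03],
       [-8.69997240e-04,  9.62784570e-01,  2.70268598e-01,
        -7.59020439e-02],
       [ 8.29687874e-04, -2.70267912e-01,  9.62784798e-01,
        -1.69905670e-01],
       [ 0.00000000e+00,  0.00000000e+00,  0.00000000e+00,
         1.00000000e+00]])}
```

View pics/top0.png

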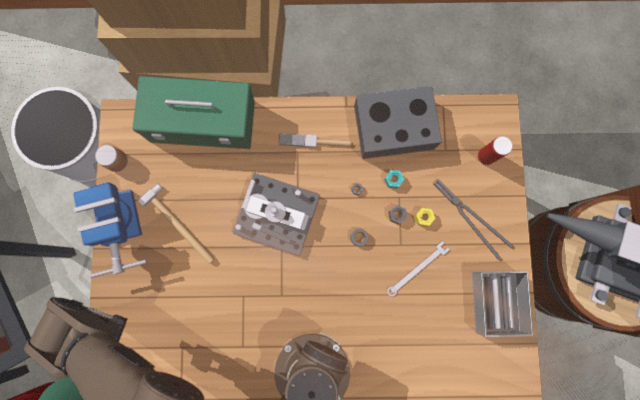

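View pics/scene0.png

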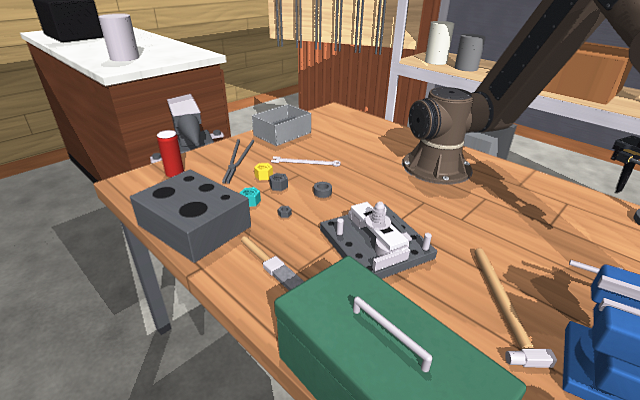

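The top view has the dark big nut at about (398,214), yellow at (426,216), turquoise at (395,178), collar at (360,237), small nut at (357,189), and the stud at about (277,211). The scene view agrees: dark nut at (279,182), stud at (380,210).

```bash
python3 - <<'E'
from h import *
z=np.load('pics/top0.npz')
print('nut',onz(z,398,214,.036),byd(z,401,210),'yellow',onz(z,426,216,.036),'turq',onz(z,395,178,.036),'collar',onz(z,360,237,.028),'stud',onz(z,277,211,.134),byd(z,277,211))
p=z['p'][:,:,::-1]
a=cv2.resize(p[160:260,345:445],None,fx=4,fy=4,interpolation=cv2.INTER_CUBIC)
b=cv2.resize(p[160:260,225:325],None,fx=4,fy=4,interpolation=cv2.INTER_CUBIC)
cv2.imwrite('pics/crop0.png',np.hstack([b,a]))
print(quat(ctrl.read_state()['orientation']).as_matrix().round(3))
E
```

```text
nut [ 0.51647595 -0.29522421  0.036     ] [ 0.52973375 -0.30555759  0.03767401] yellow [ 0.50859506 -0.38923127  0.036     ] turq [ 0.64012634 -0.2897552   0.036     ] collar [ 0.44103828 -0.16589287  0.028     ] stud [0.51919739 0.10519525 0.134     ] [0.52046671 0.10599474 0.12383021]
[[ 0.323  0.946 -0.   ]
 [ 0.946 -0.323 -0.001]
 [-0.001 -0.    -1.   ]]
```

View pics/crop0.png

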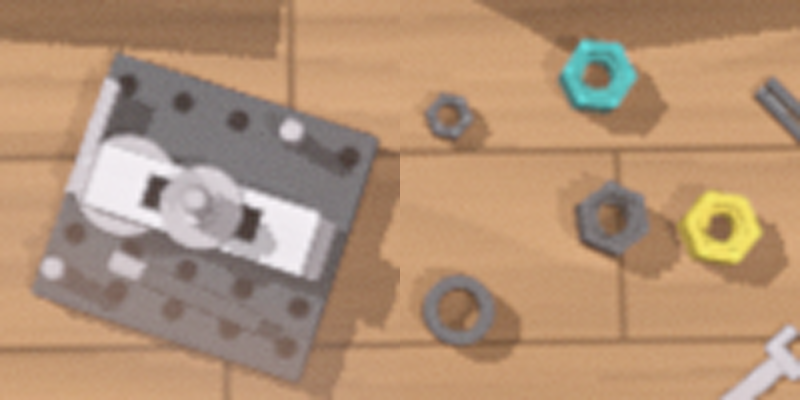

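The crop puts the stud at about (274,209) and the dark nut at (398,214.5), with its flats roughly facing left and right. I'll move above the nut, staying outside the minimum reach.

```bash
python3 -m jog '[[[-2,4.5,0,0,1],[-2,4.5,0,0,1],[-2,4.5,0,0,1],[-2,4.5,0,0,1],[-2,4.5,0,0,1],[-2,4.5,0,0,1],[-2,4.5,0,0,1],[-2,4.5,0,0,1],[-2,4.5,0,0,1],[-3.5,3.5,0,0,1],[-4.6,1.2,0,0,1],[-4.6,1.2,0,0,1],[-4.6,1.2,0,0,1],[-4.6,1.2,0,0,1],[-4.6,1.2,0,0,1],[-4.6,1.2,0,0,1],[-4.6,1.2,0,0,1],[-4.6,1.2,0,0,1],[-4.6,1.2,0,0,1],[-4.6,1.2,0,0,1]]]' 40
python3 - <<'E'
from h import *
s=ctrl.read_state();print(s['q'].round(3),s['position'].round(3))
r=quat(s['orientation'])
print(r.inv().apply(np.array([0.516,-0.295,.2])-s['position'])*100)
E
```

```text
time: 2.1
position: [0.5133, -0.23, 0.2145]
orientation: [-0.0, 0.813, 0.582, -0.0]
wrist_force: [-0.1, -0.1, 0.3]
grip_width: 0.0952
[-0.539  0.402  1.714  0.     1.025 -1.781] [ 0.513 -0.23   0.214]
[-6.05830436  2.3584937   1.44631333]
```

```bash
python3 -m jog '[[[-3,1.2,0,0,1],[-3,1.2,0,0,1],[0,0,0.5,8.5,1],[0,0,0.5,8.5,1],[0,0,0.5,8.5,1],[0,0,0.5,8.5,1],[0,0,0.5,8.5,1],[0,0,0.5,8.5,1],[0,0,0.5,8.5,1],[0,0,0.5,8.5,1],[0,0,0.5,8.5,1],[0,0,0.5,8.5,1],[0,0,0,8.5,1],[0,0,0,8.5,1],[0,0,0,8.5,1],[0,0,0,8.5,1],[0,0,0,8.5,1],[0,0,0,8.5,1],[0,0,0,0,1],[0,0,0,0,1]]]'
python3 - <<'E'
from h import *
snap('wrist','w0')
s=ctrl.read_state();print(s['q'].round(3),s['position'].round(4));print(quat(s['orientation']).as_matrix().round(3))
z=np.load('pics/w0.npz');p=z['p'][:,:,::-1]
n=cv2.projectPoints(np.array([[.516,-.295,.036]]),cv2.Rodrigues(z['T'][:3,:3].T)[0],-z['T'][:3,:3].T@z['T'][:3,3],z['K'],z['D'])[0];print(n)
u,v=n[0,0].astype(int);u0=u-160;v0=max(0,min(v-100,200));print(u0,v0)
cv2.imwrite('pics/w0c.png',cv2.resize(p[v0:v0+200,u0:u0+320],None,fx=2.5,fy=2.5,interpolation=cv2.INTER_CUBIC))
E
```

```text
time: 4.1
position: [0.5171, -0.2926, 0.1644]
orientation: [-0.0, 0.845, -0.534, -0.0]
wrist_force: [0.5, 0.1, -0.4]
grip_width: 0.095
[-0.626  0.501  1.693  0.     0.948  0.501] [ 0.5171 -0.2926  0.1645]
[[ 0.429 -0.903 -0.   ]
 [-0.903 -0.429  0.   ]
 [-0.     0.    -1.   ]]
[[[323.18828788 190.66179517]]]
163 90
```

View pics/w0c.png

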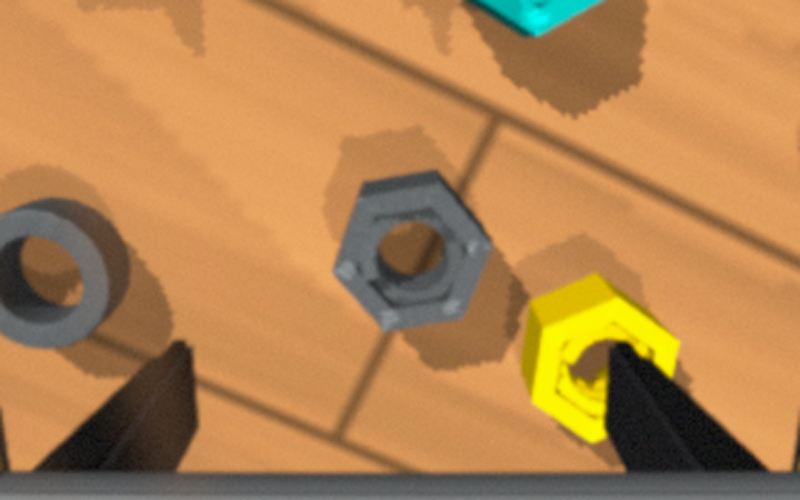

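In the wrist crop the dark nut is mid-picture with its top face centred at about (412,258). Its corners are at (335,270), (387,330), (463,317), (490,245), (437,188) and (360,200). Yellow is to its lower right.

```bash
python3 - <<'E'
from h import *
z=np.load('pics/w0.npz');s=ctrl.read_state();r=quat(s['orientation'])
P=np.array([onz(z,163+u/2.5,90+v/2.5,.036) for u,v in [(335,270),(387,330),(463,317),(490,245),(437,188),(360,200)]])
c=P.mean(0);d=P-c;print('c',c,np.linalg.norm(d,axis=1))
t=r.inv().apply(d);a=np.degrees(np.arctan2(t[:,1],t[:,0]));print(a)
m=np.degrees(np.angle(np.exp(1j*np.radians(a*6)).mean()))/6
print('corner ang mod60 in tool',m,'flat normal',m+30)
print('offset tool cm',r.inv().apply(c-s['position'])*100)
print('yellow',onz(z,163+600/2.5,90+375/2.5,.036))
for u,v in[(410,310),(440,300)]: print(byd(z,163+u/2.5,90+v/2.5))
# stud
zt=np.load('pics/top0.npz');print('stud',onz(zt,274.3,209.3,.134))
E
```

```text
c [ 0.51515073 -0.30037     0.036     ] [0.0302538  0.03070025 0.03112233 0.0305863  0.02945329 0.03063481]
[ 171.77166817  108.60390396   49.31558215  -10.86752169  -71.61634188
 -130.45797283]
corner ang mod60 in tool -10.54498365173225 flat normal 19.455016348267748
offset tool cm [ 0.61904869  0.50961247 12.84593423]
yellow [ 0.50418018 -0.3901999   0.036     ]
[ 0.49582474 -0.3087954   0.03490626]
[ 0.50478587 -0.3175957   0.03535442]
stud [0.52473042 0.11376716 0.134     ]
```

```bash
python3 -m jog '[[[0.62,0.5,0,0,1],[0,0,1,-8.1,1],[0,0,1,-8.1,1],[0,0,1,-8.1,1],[0,0,1,-8.1,1],[0,0,1,-8.1,1],[0,0,2,0,1],[0,0,2,0,1],[0,0,2,0,1],[0,0,2,0,1],[0,0,1.5,0,1],[0,0,0.8,0,1],[0,0,0.5,0,1],[0,0,0,0,1],[0,0,0,0,-1],[0,0,0,0,-1],[0,0,0,0,-1],[0,0,0,0,-1],[0,0,0,0,-1],[0,0,0,0,-1]]]' 40; python3 -m jog '[[[0,0,0,0,-1],[0,0,0,0,-1],[0,0,0,0,-1]]]'
```

```text
time: 6.15
position: [0.5152, -0.3003, 0.0067]
orientation: [-0.0, 0.978, -0.211, -0.0]
wrist_force: [-2.4, 1.2, 0.6]
grip_width: 0.0546
time: 6.45
position: [0.5152, -0.3003, 0.0067]
orientation: [-0.0, 0.978, -0.211, -0.0]
wrist_force: [-2.0, 0.1, 3.5]
grip_width: 0.0548
```

```bash
python3 -m jog '[[[0,0,-1,0,-1],[0,0,-3,0,-1],[0,0,-4,0,-1],[0,0,-4,0,-1],[0,0,-4,0,-1],[0,0,-3.3,0,-1],[-2,-3.8,0,0,-1],[-2,-3.8,0,0,-1],[-2,-3.8,0,0,-1],[-2,-3.8,0,0,-1],[-2,-3.8,0,0,-1],[-2,-3.8,0,0,-1],[-2,-3.8,0,0,-1],[-2,-3.8,0,0,-1],[0,0,0,0,-1],[0,0,0,0,-1],[0,0,0,0,-1]]]'
python3 - <<'E'
from h import *
snap('wrist','w1')
s=ctrl.read_state();print(s['q'].round(3),s['position'].round(4),s['wrist_force'].round(1),s['moment'].round(2))
z=np.load('pics/w1.npz')
n=cv2.projectPoints(np.array([[.525,.114,.134]]),cv2.Rodrigues(z['T'][:3,:3].T)[0],-z['T'][:3,:3].T@z['T'][:3,3],z['K'],z['D'])[0];print(n)
E
```

```text
time: 8.15
position: [0.4948, 0.042, 0.1997]
orientation: [0.0, 0.978, -0.211, 0.0]
wrist_force: [-0.8, 0.4, -6.1]
grip_width: 0.0546
[-0.049  0.328  1.885 -0.     0.928  0.377] [0.4948 0.0417 0.1996] [ 0.1 -0.7 -5. ] [-0.11  0.1   0.01]
[[[319.31365804 102.88187813]]]
```

View pics/w1.png

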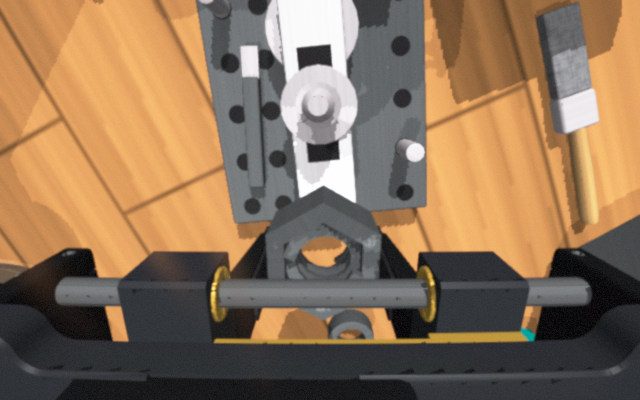

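The held nut is seen from above, front corner at (322,188), and the stud end is at about (319,102).

```bash
python3 - <<'E'
from h import *
z=np.load('pics/w1.npz');p=z['p'][:,:,::-1]
a=cv2.resize(p[65:145,280:360],None,fx=5,fy=5,interpolation=cv2.INTER_CUBIC)
b=cv2.resize(p[180:280,270:380],(440,400),interpolation=cv2.INTER_CUBIC)
cv2.imwrite('pics/w1c.png',np.hstack([a,b]))
T=np.array(viewer.camera_info('wrist')['T_tool_cam']);Ti=np.linalg.inv(T)
# predicted nut corner pts if centred on TCP
for zz in(-.0293,.0067):
  pts=np.array([[0.03175*np.cos(t),0.03175*np.sin(t),zz] for t in np.radians([-90,-30,-150])])
  print(zz,cv2.projectPoints(pts,cv2.Rodrigues(Ti[:3,:3])[0],Ti[:3,3],z['K'],z['D'])[0].reshape(-1,2).round(1))
d=z['d'];print(d[95:110:3,310:330:3].round(3))
E
```

```text
-0.0293 [[321.9 204.4]
 [379.7 236.4]
 [264.  236.3]]
0.0067 [[322.1 185.9]
 [369.2 212.4]
 [275.  212.3]]
[[0.226 0.225 0.225 0.224 0.224 0.226 0.228]
 [0.225 0.226 0.    0.224 0.225 0.225 0.227]
 [0.226 0.224 0.224 0.226 0.226 0.226 0.227]
 [0.226 0.226 0.227 0.226 0.225 0.227 0.226]
 [0.227 0.226 0.227 0.228 0.226 0.226 0.228]]
```

View pics/w1c.png

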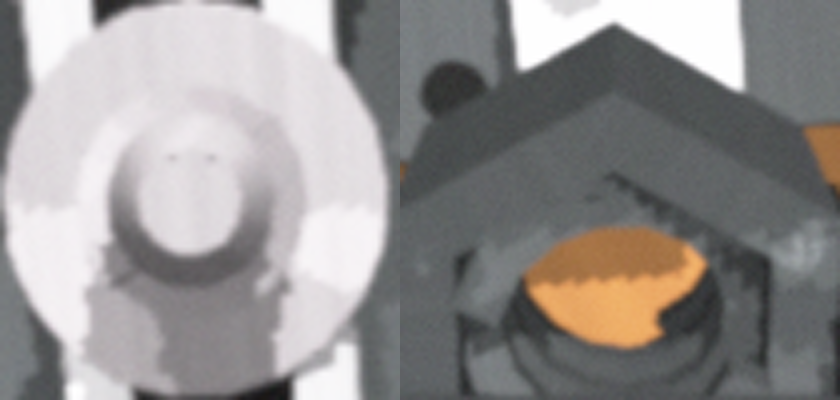

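The left crop shows the stud end's disc centred at (190,205), which is full-frame (318,106). The nut's corners match the prediction for a nut centred on the TCP to within 1 mm. I'll take a second look at the working yaw to cancel any camera offset.

```bash
python3 - <<'E'
from h import *
z=np.load('pics/w1.npz');S=onz(z,318,106,.134);print(S)
s=ctrl.read_state();r=quat(s['orientation'])
r2=r*R.from_euler('z',51,degrees=True)
t=S-r2.apply([0,-.08,0]);print('target',t,'tool delta now cm',r.inv().apply(t-s['position'])*100)
E
```

```text
[0.52325992 0.11243415 0.134     ]
target [0.44584444 0.09226379 0.13400622] tool delta now cm [-6.54879209 -2.57840782  6.56317129]
```

```bash
python3 -m jog '[[[-2.2,-0.9,0,0,-1],[-2.2,-0.9,0,0,-1],[-2.1,-0.8,0,0,-1],[0,0,0,8.5,-1],[0,0,0,8.5,-1],[0,0,0,8.5,-1],[0,0,0,8.5,-1],[0,0,0,8.5,-1],[0,0,0,8.5,-1],[0,0,0,0,-1],[0,0,0,0,-1],[0,0,0,0,-1]]]'
python3 - <<'E'
from h import *
snap('wrist','w2')
s=ctrl.read_state();print(s['q'].round(3),s['position'].round(4))
z=np.load('pics/w2.npz');p=z['p'][:,:,::-1]
n=cv2.projectPoints(np.array([[.5233,.1124,.134]]),cv2.Rodrigues(z['T'][:3,:3].T)[0],-z['T'][:3,:3].T@z['T'][:3,3],z['K'],z['D'])[0];print(n)
u,v=n[0,0].astype(int);u0,v0=u-40,v-40;print(u0,v0)
cv2.imwrite('pics/w2c.png',cv2.resize(p[v0:v0+80,u0:u0+80],None,fx=6,fy=6,interpolation=cv2.INTER_CUBIC))
E
```

```text
time: 9.4
position: [0.4464, 0.0926, 0.1996]
orientation: [-0.0, 0.792, -0.61, -0.0]
wrist_force: [0.8, -0.0, -5.1]
grip_width: 0.0551
[0.06  0.271 1.975 0.    0.896 1.372] [0.4463 0.0927 0.1996]
[[[321.51225877 102.21870329]]]
281 62
```

View pics/w2c.png

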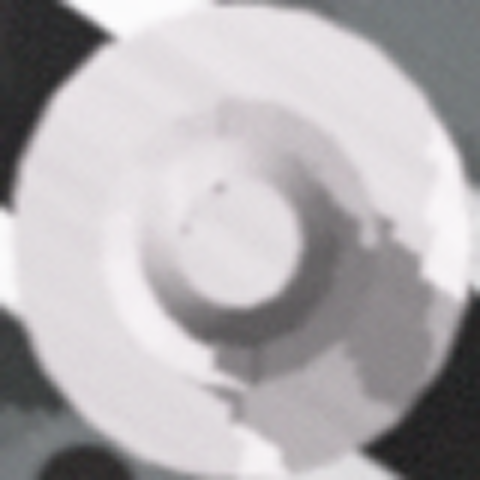

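The second look has the stud disc centred at crop (238,243), full-frame (320.7,102.5). That is within 1 px of the prediction, so both looks agree.

```bash
python3 - <<'E'
from h import *
A=[];b=[]
for f,u,v in(('w1',318,106),('w2',320.7,102.5)):
    z=np.load(f'pics/{f}.npz');S=onz(z,u,v,.134);print(S)
    Rt=z['T'][:3,:3]@np.array(viewer.camera_info('wrist')['T_tool_cam'])[:3,:3].T
    A.append(np.hstack([np.eye(2),Rt[:2,:2]]));b.append(S[:2])
x=np.linalg.solve(np.vstack(A),np.hstack(b));print(x)
s=ctrl.read_state();r=quat(s['orientation'])
S=np.mean(b,0)
for c in(S,x[:2]): print(r.inv().apply(np.r_[c,.16]-s['position'])*100)
E
```

```text
[0.52325992 0.11243415 0.134     ]
[0.52296576 0.11290825 0.134     ]
[ 5.23611661e-01  1.12980704e-01 -9.51022232e-05  6.42958311e-04]
[ 0.03244411 -7.93132687  3.96175021]
[ 0.01525046 -7.98745637  3.96175167]
```

```bash
python3 -m jog '[[[0,-2.5,0,0,-1],[0.03,-2.5,0,0,-1],[0,-1.95,0,0,-1],[0,-1,0,0,-1],[0,0,1.5,0,-1],[0,0,1.5,0,-1],[0,0,1.2,0,-1],[0,0,0.7,0,-1],[0,0,0.3,0,-1],[0,0,0,0,-1],[0,0,0,0,-1],[0,0,0,0,-1]]]'
python3 - <<'E'
from h import *
s=ctrl.read_state();print(s['position'].round(4),quat(s['orientation']).inv().apply(np.r_[.5234,.1129,.134]-s['position'])*100,s['wrist_force'])
E
python3 -m jog '[[[0,0,0.09,0,-1],[0,0,0.09,0,-1],[0,0,0.09,0,-1],[0,0,0.09,0,-1],[0,0,0.09,0,-1],[0,0,0.09,0,-1],[0,0,0.09,0,-1],[0,0,0.09,0,-1],[0,0,0.09,0,-1],[0,0,0.09,0,-1],[0,0,0,0,-1]]]'
```

```text
time: 10.65
position: [0.5235, 0.1129, 0.1482]
orientation: [-0.0, 0.792, -0.611, 0.0]
wrist_force: [-0.5, -0.5, -6.3]
grip_width: 0.0548
[0.5235 0.1129 0.1482] [-0.00473454  0.01209826  1.41619808] [-0.45620986 -0.52156459 -6.27464417]
time: 11.75
position: [0.5232, 0.1128, 0.1385]
orientation: [0.0, 0.792, -0.611, -0.0]
wrist_force: [1.1, 1.4, -6.1]
grip_width: 0.0545
```

```bash
python3 -m jog '[[[0,0,0.09,0,-1],[0,0,0.09,0,-1],[0,0,0.09,0,-1],[0,0,0.09,0,-1],[0,0,0.09,0,-1],[0,0,0.09,0,-1],[0,0,0.09,0,-1],[0,0,0,0,-1]]]'
python3 -m jog '[[[0,0,0.08,0,-1],[0,0,0.08,0,-1],[0,0,0.08,0,-1],[0,0,0.08,0,-1],[0,0,0.08,0,-1],[0,0,0,0,-1]]]'
```

```text
time: 12.55
position: [0.5232, 0.1129, 0.1322]
orientation: [0.0, 0.792, -0.611, -0.0]
wrist_force: [-0.2, 0.4, -5.0]
grip_width: 0.0544
time: 13.15
position: [0.5233, 0.1129, 0.1282]
orientation: [-0.0, 0.792, -0.611, -0.0]
wrist_force: [0.5, 1.1, -5.3]
grip_width: 0.0545
```

```bash
python3 -m jog '[[[0,0,0.06,0,-1],[0,0,0.06,0,-1],[0,0,0.06,0,-1],[0,0,0.06,0,-1],[0,0,0.06,0,-1],[0,0,0,0,-1]]]'
python3 -m jog '[[[0,0,0.04,0,-1],[0,0,0.04,0,-1],[0,0,0,0,-1]]]'
```

```text
time: 13.75
position: [0.5226, 0.1132, 0.1251]
orientation: [0.0, 0.792, -0.611, -0.001]
wrist_force: [-3.4, 5.3, -3.3]
grip_width: 0.0547
time: 14.05
position: [0.5225, 0.1132, 0.1243]
orientation: [0.0, 0.792, -0.611, -0.001]
wrist_force: [-3.4, 5.1, -3.6]
grip_width: 0.0545
```

Contact with the pilot on one side: the force is (-3.4, 5.3) N. I'll shift that way to centre the nut.

```bash
python3 -m jog '[[[-0.05,0.02,0,0,-1],[-0.04,0.01,0,0,-1],[0,0,0,0,-1]]]'
python3 -m jog '[[[-0.04,0.015,0,0,-1],[-0.04,0.015,0,0,-1],[0,0,0,0,-1]]]'
```

```text
time: 14.35
position: [0.5226, 0.1135, 0.1243]
orientation: [0.0, 0.792, -0.611, -0.0]
wrist_force: [-2.1, 0.8, -5.0]
grip_width: 0.0549
time: 14.65
position: [0.5225, 0.1143, 0.1246]
orientation: [-0.0, 0.792, -0.611, 0.0]
wrist_force: [-1.2, -0.2, -6.3]
grip_width: 0.0546
```

```bash
python3 -m jog '[[[0,0.03,0.05,0,-1],[0,0,0.05,0,-1],[0,0,0,0,-1]]]'
python3 -m jog '[[[0,0,0.05,0,-1],[0,0,0.05,0,-1],[0,0,0,0,-1]]]'
python3 -m jog '[[[0,0,0.05,0,-1],[0,0,0.05,0,-1],[0,0,0,0,-1]]]'
```

```text
time: 14.95
position: [0.522, 0.1142, 0.1235]
orientation: [-0.0, 0.792, -0.611, -0.0]
wrist_force: [0.3, -0.8, -5.3]
grip_width: 0.0548
time: 15.25
position: [0.522, 0.1143, 0.1225]
orientation: [-0.0, 0.792, -0.611, -0.0]
wrist_force: [0.0, 0.5, -6.4]
grip_width: 0.0546
time: 15.55
position: [0.522, 0.1143, 0.1215]
orientation: [-0.0, 0.792, -0.611, -0.0]
wrist_force: [-0.1, -0.2, -5.6]
grip_width: 0.0547
```

Free and centred. I'll continue down slowly.

```bash
python3 -m jog '[[[0,0,0.05,0,-1],[0,0,0.05,0,-1],[0,0,0,0,-1]]]'
python3 -m jog '[[[0,0,0.05,0,-1],[0,0,0.04,0,-1],[0,0,0,0,-1]]]'
```

```text
time: 15.85
position: [0.522, 0.1143, 0.1205]
orientation: [-0.0, 0.792, -0.611, -0.0]
wrist_force: [1.0, 0.6, -5.7]
grip_width: 0.055
time: 16.15
position: [0.5219, 0.1143, 0.1196]
orientation: [-0.0, 0.792, -0.611, -0.0]
wrist_force: [-0.4, 0.1, -5.1]
grip_width: 0.0548
```

```bash
python3 -m jog '[[[0,0,0.04,0,-1],[0,0,0.04,0,-1],[0,0,0,0,-1]]]'
```

```text
time: 16.45
position: [0.522, 0.1143, 0.1188]
orientation: [-0.0, 0.792, -0.611, -0.0]
wrist_force: [-0.4, -0.3, -6.3]
grip_width: 0.0548
```

```bash
python3 -m jog '[[[0,0,0.05,0,-1],[0,0,0.04,0,-1],[0,0,0,0,-1]]]'
```

```text
time: 16.75
position: [0.522, 0.1142, 0.1179]
orientation: [-0.0, 0.792, -0.611, -0.0]
wrist_force: [0.0, 0.5, -5.9]
grip_width: 0.0551
```

```bash
python3 -m jog '[[[0,0,0.05,0,-1],[0,0,0.04,0,-1],[0,0,0,0,-1]]]'
```

```text
time: 17.05
position: [0.5219, 0.1143, 0.117]
orientation: [-0.0, 0.792, -0.611, -0.0]
wrist_force: [1.0, 0.4, -4.9]
grip_width: 0.0551
```

```bash
python3 -m jog '[[[0,0,0.05,0,-1],[0,0,0.04,0,-1],[0,0,0,0,-1]]]'
```

```text
time: 17.35
position: [0.522, 0.1143, 0.1162]
orientation: [-0.0, 0.792, -0.611, 0.0]
wrist_force: [-0.1, -0.6, -4.4]
grip_width: 0.055
```

```bash
python3 -m jog '[[[0,0,0.04,0,-1],[0,0,0.04,0,-1],[0,0,0,0,-1]]]'
```

```text
time: 17.65
position: [0.522, 0.1143, 0.1161]
orientation: [-0.0, 0.792, -0.611, 0.0]
wrist_force: [-3.8, -1.0, 7.2]
grip_width: 0.0548
```

```bash
python3 -m jog '[[[0,0,0.04,0,-1],[0,0,0,0,-1]]]'; python3 -c "
from h import *
s=ctrl.read_state();print(s['q'].round(3),s['position'].round(4),s['wrist_force'].round(1),s['moment'].round(2))"
```

```text
time: 17.85
position: [0.5221, 0.1143, 0.1161]
orientation: [-0.0, 0.792, -0.611, 0.0]
wrist_force: [-5.7, -0.0, 10.9]
grip_width: 0.0547
[ 0.092  0.491  1.886 -0.     0.764  1.407] [0.5221 0.1143 0.1161] [-5.7 -0.  10.9] [-0.34  1.04 -0.09]
```

Contact is at z 0.1161, 8.6 mm below the highest place, with stiffness around 14 N/mm. I'll ease the push to about 5 N, then back off. The climb works out at 0.03 cm per 5.4°.

```bash
python3 -m jog '[[[0,0,-0.07,0,-1],[0,0,0,0,-1],[0,0,0,0,-1]]]'; python3 -m jog '[[[0,0,-0.03,-5.4,-1],[0,0,-0.03,-5.4,-1],[0,0,-0.03,-5.4,-1],[0,0,0,0,-1]]]'
```

```text
time: 18.15
position: [0.5221, 0.1143, 0.1161]
orientation: [-0.0, 0.792, -0.611, 0.0]
wrist_force: [-4.0, -0.2, 7.2]
grip_width: 0.0546
time: 18.55
position: [0.5218, 0.1139, 0.117]
orientation: [0.0, 0.871, -0.492, 0.0]
wrist_force: [-4.1, -2.2, 5.6]
grip_width: 0.0552
```

```bash
python3 -m jog '[[[0,0,-0.05,-5.4,-1],[0,0,-0.05,-5.4,-1],[0,0,-0.04,-5.4,-1],[0,0,0,0,-1]]]'
```

```text
time: 18.95
position: [0.5221, 0.1139, 0.1179]
orientation: [0.0, 0.931, -0.365, 0.0]
wrist_force: [-1.4, -2.7, 0.6]
grip_width: 0.0551
```

```bash
python3 -m jog '[[[0,0,-0.03,-5.4,-1],[0,0,-0.03,-5.4,-1],[0,0,-0.03,-5.4,-1],[0,0,-0.03,-5.4,-1],[0,0,0,0,-1]]]'
```

```text
time: 19.45
position: [0.5224, 0.114, 0.1192]
orientation: [0.0, 0.983, -0.185, 0.0]
wrist_force: [-1.0, -3.9, 1.1]
grip_width: 0.0548
```

```bash
python3 -m jog '[[[0,0.03,-0.03,-5.4,-1],[0,0,-0.03,-5.4,-1],[0,0,-0.03,-5.4,-1],[0,0,-0.03,-5.4,-1],[0,0,-0.03,-5.4,-1],[0,0,-0.03,-5.4,-1],[0,0,0,0,-1]]]'
```

```text
time: 20.15
position: [0.5227, 0.1135, 0.121]
orientation: [0.0, 0.995, 0.096, 0.001]
wrist_force: [3.2, -5.2, -0.9]
grip_width: 0.0546
```

```bash
python3 -m jog '[[[0,0,-0.03,-5.4,-1],[0,0,-0.03,-5.4,-1],[0,0,-0.03,-5.4,-1],[0,0,-0.03,-5.4,-1],[0,0,-0.03,-5.4,-1],[0,0,0,0,-1]]]'
```

```text
time: 20.75
position: [0.5235, 0.1137, 0.1225]
orientation: [0.001, 0.946, 0.326, 0.002]
wrist_force: [6.3, -4.3, -4.6]
grip_width: 0.0548
```

Push has fallen to about 1 N, with about 7 N of side force along tool +y. I'll re-centre and restore the light push.

```bash
python3 -m jog '[[[0.02,0.05,0,0,-1],[0,0.04,0,0,-1],[0,0,0.02,0,-1],[0,0,0,0,-1]]]'
```

```text
time: 21.15
position: [0.5235, 0.1136, 0.1224]
orientation: [0.0, 0.946, 0.325, 0.001]
wrist_force: [4.6, -1.1, -2.8]
grip_width: 0.0548
```

```bash
python3 -m jog '[[[0,0,0.03,0,-1],[0,0,0,0,-1]]]'
```

```text
time: 21.35
position: [0.5236, 0.1136, 0.1224]
orientation: [0.0, 0.946, 0.325, 0.001]
wrist_force: [7.0, -0.4, 0.1]
grip_width: 0.0548
```

```bash
python3 -m jog '[[[0.05,0.04,0,0,-1],[0,0,0,0,-1],[0,0,-0.03,-5.4,-1],[0,0,-0.03,-5.4,-1],[0,0,-0.03,-5.4,-1],[0,0,0,0,-1]]]'
```

```text
time: 21.95
position: [0.524, 0.1133, 0.1232]
orientation: [0.0, 0.889, 0.457, 0.001]
wrist_force: [5.9, -0.0, 1.5]
grip_width: 0.055
```

```bash
python3 -m jog '[[[0,0,-0.02,-5.4,-1],[0,0,-0.03,-5.4,-1],[0,0,0,0,-1]]]'
```

```text
time: 22.25
position: [0.5242, 0.1135, 0.1237]
orientation: [0.001, 0.842, 0.539, 0.001]
wrist_force: [6.8, 0.6, 1.4]
grip_width: 0.055
```

```bash
python3 -m jog '[[[0.02,0.05,0,0,-1],[0,0,-0.03,-5.4,-1],[0,0,-0.03,-5.4,-1],[0,0,0,0,-1]]]'
```

```text
time: 22.65
position: [0.5246, 0.1135, 0.1241]
orientation: [0.0, 0.788, 0.616, 0.001]
wrist_force: [6.1, 1.1, 0.2]
grip_width: 0.0547
```

```bash
python3 -m jog '[[[0,0,-0.03,-5.4,-1],[0,0,-0.02,-5.4,-1],[0,0,0,0,-1]]]'
```

```text
time: 22.95
position: [0.5247, 0.1138, 0.1244]
orientation: [0.0, 0.727, 0.687, 0.001]
wrist_force: [7.8, 2.7, -3.1]
grip_width: 0.055
```

```bash
python3 -m jog '[[[-0.02,0.05,0,0,-1],[0,0,0.02,0,-1],[0,0,0,0,-1]]]'; python3 -c "
from h import *
s=ctrl.read_state();print(s['q'].round(3),s['position'].round(4),s['wrist_force'].round(1),s['moment'].round(2))"
```

```text
time: 23.25
position: [0.5247, 0.1138, 0.1242]
orientation: [-0.0, 0.728, 0.686, 0.001]
wrist_force: [5.2, 4.9, -1.7]
grip_width: 0.0547
[ 9.000e-02  4.820e-01  1.873e+00  1.000e-03  7.860e-01 -1.423e+00] [0.5247 0.1138 0.1242] [ 5.2  4.9 -1.7] [ 0.95 -1.2  -0.02]
```

```bash
python3 -m jog '[[[0,0,0,-5.4,-1],[0,0,0,-5.4,-1],[0,0,0,0,-1]]]'
```

```text
time: 23.55
position: [0.525, 0.1139, 0.124]
orientation: [0.0, 0.659, 0.752, 0.001]
wrist_force: [8.3, 5.8, -4.4]
grip_width: 0.0549
```

The climb has stopped at the nominal top (about 0.1245), so the ridge ends appear to be passed. There is about 10 N on the side, so I'll re-centre before feeling for the drop.

```bash
python3 -m jog '[[[0.03,0.05,0,0,-1],[0.03,0.05,0,0,-1],[0,0,0,0,-1]]]'
```

```text
time: 23.85
position: [0.5248, 0.1142, 0.1238]
orientation: [-0.001, 0.66, 0.751, -0.0]
wrist_force: [4.0, 2.7, -6.2]
grip_width: 0.0549
```

```bash
python3 -m jog '[[[0.02,0.03,0,0,-1],[0,0,0.04,0,-1],[0,0,0,0,-1]]]'
```

```text
time: 24.15
position: [0.5249, 0.1142, 0.1236]
orientation: [-0.0, 0.66, 0.752, -0.0]
wrist_force: [0.7, 3.1, -4.9]
grip_width: 0.0549
```

```bash
python3 -m jog '[[[0.03,0,0.05,0,-1],[0,0,0.04,0,-1],[0,0,0,0,-1]]]'
```

```text
time: 24.45
position: [0.525, 0.1142, 0.1227]
orientation: [-0.0, 0.66, 0.752, -0.0]
wrist_force: [0.4, 0.7, -5.2]
grip_width: 0.055
```

```bash
python3 -m jog '[[[0,0,0.05,0,-1],[0,0,0.04,0,-1],[0,0,0,0,-1]]]'
```

```text
time: 24.75
position: [0.5253, 0.1143, 0.1219]
orientation: [-0.0, 0.66, 0.752, -0.0]
wrist_force: [0.1, 0.4, -6.4]
grip_width: 0.0548
```

It is free below the former contact height: the thread has dropped. I'll follow it down slowly to the next ridge.

```bash
python3 -m jog '[[[0,0,0.06,0,-1],[0,0,0.06,0,-1],[0,0,0.06,0,-1],[0,0,0.06,0,-1],[0,0,0,0,-1]]]'
```

```text
time: 25.25
position: [0.5253, 0.1144, 0.1195]
orientation: [-0.0, 0.66, 0.752, -0.0]
wrist_force: [-0.5, 0.0, -5.3]
grip_width: 0.0552
```

```bash
python3 -m jog '[[[0,0,0.06,0,-1],[0,0,0.06,0,-1],[0,0,0.04,0,-1],[0,0,0,0,-1]]]'
```

```text
time: 25.65
position: [0.5254, 0.1144, 0.118]
orientation: [-0.0, 0.66, 0.752, 0.0]
wrist_force: [-0.7, 0.5, -6.3]
grip_width: 0.0551
```

```bash
python3 -m jog '[[[0,0,0.04,0,-1],[0,0,0.04,0,-1],[0,0,0,0,-1]]]'
```

```text
time: 25.95
position: [0.5253, 0.1144, 0.1172]
orientation: [-0.0, 0.66, 0.752, -0.0]
wrist_force: [0.4, 0.4, -6.1]
grip_width: 0.055
```

```bash
python3 -m jog '[[[0,0,0.04,0,-1],[0,0,0.04,0,-1],[0,0,0,0,-1]]]'
```

```text
time: 26.25
position: [0.5254, 0.1144, 0.1164]
orientation: [-0.0, 0.66, 0.752, 0.0]
wrist_force: [-0.9, -0.3, -6.7]
grip_width: 0.0545
```

```bash
python3 -m jog '[[[0,0,0.04,0,-1],[0,0,0.03,0,-1],[0,0,0,0,-1]]]'
```

```text
time: 26.55
position: [0.5254, 0.1144, 0.1159]
orientation: [0.0, 0.66, 0.752, 0.0]
wrist_force: [-1.0, -0.1, -3.8]
grip_width: 0.0548
```

Contact at 0.1159, just as predicted (a 10 mm drop). The two centred poses show the nut sits 1.7 mm along tool −y in the jaws, so I'll compensate with −0.016 cm in x per 5.4° row. I'll float it in the end play and turn clockwise.

```bash
python3 -m jog '[[[0,0,-0.07,0,-1],[-0.016,0,0.03,5.4,-1],[-0.016,0,0.03,5.4,-1],[-0.016,0,0.03,5.4,-1],[-0.016,0,0.03,5.4,-1],[0,0,0,0,-1]]]'
```

```text
time: 27.15
position: [0.5253, 0.1137, 0.1151]
orientation: [-0.0, 0.789, 0.614, -0.0]
wrist_force: [-1.1, 0.0, -6.2]
grip_width: 0.0548
```

```bash
python3 -m jog '[[[-0.016,0,0.03,5.4,-1],[-0.016,0,0.03,5.4,-1],[-0.016,0,0.03,5.4,-1],[-0.016,0,0.03,5.4,-1],[-0.016,0,0.03,5.4,-1],[-0.016,0,0.03,5.4,-1],[0,0,0,0,-1]]]'
```

```text
time: 27.85
position: [0.5249, 0.1129, 0.1134]
orientation: [-0.0, 0.929, 0.371, -0.0]
wrist_force: [0.6, -0.5, -4.8]
grip_width: 0.0549
```

```bash
python3 -m jog '[[[-0.016,0,0.03,5.4,-1],[-0.016,0,0.03,5.4,-1],[-0.016,0,0.03,5.4,-1],[-0.016,0,0.03,5.4,-1],[-0.016,0,0.03,5.4,-1],[-0.016,0,0.03,5.4,-1],[0,0,0,0,-1]]]'
```

```text
time: 28.55
position: [0.5241, 0.1125, 0.1116]
orientation: [-0.0, 0.995, 0.098, 0.0]
wrist_force: [0.3, 0.1, -5.3]
grip_width: 0.0549
```

```bash
python3 -m jog '[[[-0.016,0,0.03,5.4,-1],[-0.016,0,0.03,5.4,-1],[-0.016,0,0.03,5.4,-1],[-0.016,0,0.03,5.4,-1],[-0.016,0,0.03,5.4,-1],[-0.016,0,0.03,5.4,-1],[0,0,0,0,-1]]]'
```

```text
time: 29.25
position: [0.5232, 0.1125, 0.1098]
orientation: [-0.0, 0.983, -0.183, -0.0]
wrist_force: [-0.9, 1.1, -5.9]
grip_width: 0.0546
```

```bash
python3 -m jog '[[[-0.016,0,0.03,5.4,-1],[-0.016,0,0.03,5.4,-1],[-0.016,0,0.03,5.4,-1],[-0.016,0,0.03,5.4,-1],[-0.016,0,0.03,5.4,-1],[-0.016,0,0.03,5.4,-1],[0,0,0,0,-1],[0,0,0,0,-1]]]'; python3 -c "
from h import *
s=ctrl.read_state();print(s['q'].round(3),s['position'].round(4),s['wrist_force'].round(1),s['moment'].round(2))"
```

```text
time: 30.05
position: [0.5224, 0.113, 0.108]
orientation: [-0.0, 0.893, -0.449, 0.0]
wrist_force: [-0.5, -0.4, -5.8]
grip_width: 0.0548
[0.089 0.503 1.892 0.    0.747 1.021] [0.5224 0.113  0.108 ] [-0.5 -0.4 -5.8] [-0.06  0.16  0.01]
```

Turned 151° clockwise without load. A gentle pull test will show whether the thread holds.

```bash
python3 -m jog '[[[0,0,-0.06,0,-1],[0,0,-0.06,0,-1],[0,0,-0.06,0,-1],[0,0,-0.04,0,-1],[0,0,0,0,-1]]]'
```

```text
time: 30.55
position: [0.5224, 0.113, 0.1098]
orientation: [0.0, 0.892, -0.452, -0.0]
wrist_force: [3.1, 0.9, -14.7]
grip_width: 0.0547
```

```bash
python3 -m jog '[[[0,0,-0.04,0,-1],[0,0,0,0,-1]]]'
```

```text
time: 30.75
position: [0.5224, 0.113, 0.1099]
orientation: [0.0, 0.892, -0.452, -0.0]
wrist_force: [5.8, 1.2, -20.8]
grip_width: 0.0548
```

It holds against about 15 N of upward pull. I'll lower it to rest on the flank.

```bash
python3 -m jog '[[[0,0,0.06,0,-1],[0,0,0.06,0,-1],[0,0,0.06,0,-1],[0,0,0.06,0,-1],[0,0,0.04,0,-1],[0,0,0,0,-1]]]'
```

```text
time: 31.35
position: [0.5224, 0.113, 0.108]
orientation: [-0.0, 0.892, -0.452, 0.0]
wrist_force: [0.5, -0.7, -5.4]
grip_width: 0.0548
```

```bash
python3 -m jog '[[[0,0,0.04,0,-1],[0,0,0,0,-1]]]'
```

```text
time: 31.55
position: [0.5224, 0.113, 0.1075]
orientation: [-0.0, 0.892, -0.452, 0.0]
wrist_force: [0.4, -0.7, -4.7]
grip_width: 0.0547
```

```bash
python3 -m jog '[[[0,0,0.03,0,-1],[0,0,0,0,0.25],[0,0,0,0,0.25],[0,0,0,0,0.5],[0,0,0,0,0.8],[0,0,0,0,0.8],[0,0,0,0,0.8],[0,0,-0.5,0,0.8],[0,0,-1.5,0,0.8],[0,0,-3,0,0.8],[0,0,-3,0,0.8],[0,0,-3,0,0.8],[0,0,0,0,0.8],[0,0,0,0,0.8],[0,0,0,0,0.8]]]'
python3 - <<'E'
from h import *
snap('wrist','w3');snap('scene','s3')
z=np.load('pics/w3.npz');T=np.linalg.inv(z['T'])
n=cv2.projectPoints(np.array([[.5238,.1144,.134]]),cv2.Rodrigues(T[:3,:3])[0],T[:3,3],z['K'],z['D'])[0];print(n)
a=cv2.imread('pics/w3.png');b=cv2.imread('pics/s3.png')
b=cv2.resize(b[170:290,300:460],(533,400),interpolation=cv2.INTER_CUBIC)
cv2.imwrite('pics/fin.png',cv2.resize(np.hstack([a[:,200:450],b]),None,fx=1,fy=1))
E
```

```text
time: 33.05
position: [0.5219, 0.1129, 0.2164]
orientation: [0.0, 0.892, -0.452, -0.001]
wrist_force: [0.8, 0.6, -0.7]
grip_width: 0.0856
[[[321.38726524 199.18817417]]]
```

View pics/fin.png

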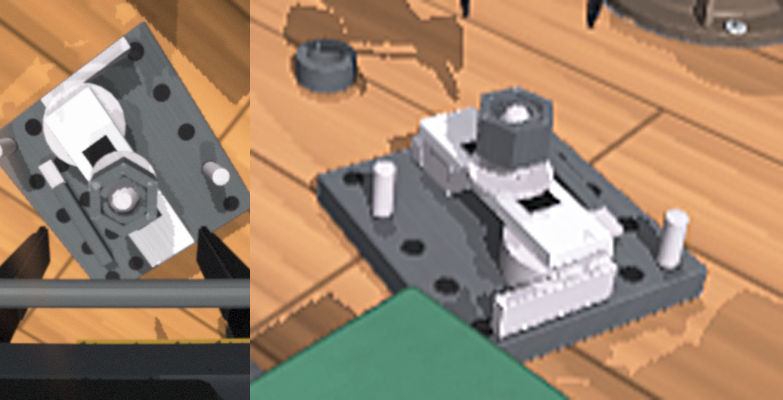

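The picture shows the nut on the stud, level, with the collar and chisel where they were. I'll check its height with depth.

```bash
python3 - <<'E'
from h import *
z=np.load('pics/w3.npz')
for u,v in[(300,200),(346,195),(322,176),(330,222),(310,178)]: print((u,v),byd(z,u,v).round(4))
snap('wrist','w4');y=np.load('pics/w4.npz')
print(np.abs(y['p'][150:240,280:370].astype(int)-z['p'][150:240,280:370]).mean())
E
```

```text
(300, 200) [0.5835 0.1565 0.3862]
(346, 195) [0.5391 0.1008 0.1366]
(322, 176) [0.5397 0.1254 0.1333]
(330, 222) [0.5128 0.0974 0.1367]
(310, 178) [0.5334 0.1327 0.1374]
3.085514403292181
```

The nut's top is at about 0.137, exactly where it was released, so it is holding. Handing in.

```bash
python3 -c "
from h import *
print(ctrl.close_job(), ctrl.read_state()['time'])"
```

```text
the job is handed in; nothing more can be done
the job is handed in; nothing more can be done
```

The big dark nut is started on the stud and holding, and I've handed the job in at about 33 s of the 72 s allowed.

**What I did:**
- **Back-off:** I took the nut by two flats and set it down slowly on the stud. I backed it off about 173° until it stopped climbing, and it then went down about 8 mm without resistance, to within 0.2 mm of the predicted next ridge.
- **Tightening:** I turned it clockwise about 151° with almost no load, set it down on the thread and let go.

**Last checks:**
- **Hold:** before release, a gentle pull of about 15 N upward did not lift it out.
- **Height:** after release, its top was at about 0.137 m, the same as when I let go, so it did not run down the thread.
- **Gripper:** it was clear of everything, with about 0 N on the wrist.
- **Other things on the bench:** the collar, chisel and jig were undisturbed in the last picture. I didn't take new pictures of the rest, but the arm went nowhere near them.

**Imperfections:**
- **Push above 5 N:** it was mostly 1–7 N, but reached about 16 N at first touch and stayed near 11 N for the first 16° of back-off before I eased it.
- **Side force:** it rose to about 10 N during back-off, because the nut sat 1.7 mm off centre in the jaws. I corrected for this before the drop.

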